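# Fit the right-length LED lamp in the display floodlight

## Task

The display floodlight on the counter is open and has no lamp. From the tray take the one linear LED lamp whose length suits its two sprung contacts, lower it onto them without dropping it, and press it in, LED side out, until both ends have snapped fully home. Leave the other lamps in the tray and do not disturb the frame, screwdriver and cartons on the counter.

Things in the scene. Friction and masses are not known exactly. Their poses are not given: they have to be found in the camera images.
- lamp_a: double-ended linear LED lamp, 78 mm from tip to tip. Finned aluminium body 46 long, 26 wide, 24 high, flat underside; white cover with yellow LED strip on its 16 mm wide flat top. Each end: 14 mm square white ceramic cap 16 long, last 4.5 mm chamfered to a 6 mm square tip. Origin on the axis at mid length, 12 above the underside; x along it, z out of the LED side. About 61 g; starts LED side up
- lamp_b: double-ended linear LED lamp, 189 mm from tip to tip. Finned aluminium body 157 long, 26 wide, 24 high, flat underside; white cover with yellow LED strip on its 16 mm wide flat top. Each end: 14 mm square white ceramic cap 16 long, last 4.5 mm chamfered to a 6 mm square tip. Origin on the axis at mid length, 12 above the underside; x along it, z out of the LED side. About 106 g; starts LED side up
- lamp_c: double-ended linear LED lamp, 118 mm from tip to tip. Finned aluminium body 86 long, 26 wide, 24 high, flat underside; white cover with yellow LED strip on its 16 mm wide flat top. Each end: 14 mm square white ceramic cap 16 long, last 4.5 mm chamfered to a 6 mm square tip. Origin on the axis at mid length, 12 above the underside; x along it, z out of the LED side. About 77 g; starts LED side up
- lamp_d: double-ended linear LED lamp, 135 mm from tip to tip. Finned aluminium body 103 long, 26 wide, 24 high, flat underside; white cover with yellow LED strip on its 16 mm wide flat top. Each end: 14 mm square white ceramic cap 16 long, last 4.5 mm chamfered to a 6 mm square tip. Origin on the axis at mid length, 12 above the underside; x along it, z out of the LED side. About 84 g; starts LED side up
- flood: open floodlight on its back, fixed by its bracket to a 250 x 190 mm board; origin under the board's centre at counter height, x along the lamp axis, z up. Black housing 186 (x) x 150 (y) mm, rim 97 mm above the counter. Reflector trough 80 mm wide at its floor (43 mm up), 134 at the rim; a white ceramic holder at each end
- seat (a point): where the middle of a lamp's axis lies when it is home in the floodlight: 66 mm above the counter, midway between the sprung contacts; x along the lamp axis, z up, out of the floodlight. The ceramic cheeks at each end (100 mm apart along x) form a slot 17 mm wide that widens upward to 25 mm, up to 16 mm above this point
- clip_l (a joint): sprung contact leaf at the seat's -x end, slides outward along x: 0 at rest, positive outward, stop 0.006 m. 12 mm wide; its lead-in flares 7 mm outward from a ridge 7 mm above the axis to its top 19 mm above; under the ridge a notch 3 mm deep holds the lamp's tip. At rest the two ridges are 110 mm apart, the notch bottoms 116 mm. Spring 3.6 N + 0.9 N/mm each
- clip_r (a joint): the same leaf at the seat's +x end. A lamp of the right length, lowered level, first rests on both lead-ins with its axis about 17 mm above the seat; pushed down (10 to 16 N in all) it spreads the leaves to about 0.004 each, then snaps in over the last 3 mm; home, each reads about 0.001
- tray: shallow grey plastic display tray, 230 x 290 mm, walls 14 mm high and 4 mm thick, fixed to the counter; origin at the centre of its underside, floor 4 mm above the counter. The four lamps lie in it side by side, roughly along its x, about 62 mm apart
- lamp_c_end1 (a point): centre of the 118 mm lamp's tip at its +x end
- lamp_c_end2 (a point): centre of its tip at the -x end
- front_frame: the floodlight's front frame with its glass, taken off and lying flat, 150 x 186 x 10 mm; bystander, origin at the centre of its underside
- screwdriver: screwdriver, 190 mm long, lying between the tray and the floodlight; bystander
- carton_big: white lamp carton with a blue band, 60 x 150 x 60 mm high; bystander, origin at the centre of its underside
- carton_small: blue lamp carton with a white band, 50 x 140 x 45 mm high; bystander, origin at the centre of its underside

How it is judged (in metres and radians):
At the end, for the whole second after the job is handed in: The 118 mm lamp is between the sprung contacts: both tips less than 2.4 mm above the seat axis, centred within 3 mm along and across, LED side up within 0.3 rad, at rest. The other lamps lie in the tray: origins within 100 mm (x) and 130 mm (y) of its centre, under 35 mm above its underside (z of lamp_c_end1 in the frame of seat between -0.004 and 0.0024 m and z of lamp_c_end2 in the frame of seat between -0.004 and 0.0024 m and x of lamp_c in the frame of seat between -0.003 and 0.003 m and y of lamp_c in the frame of seat between -0.003 and 0.003 m and angle between the x axis of lamp_c and the x axis of seat, either way round below 0.06 rad and angle between lamp_c's own z axis and vertical below 0.3 rad and linear speed of each of lamp_c, lamp_a, lamp_b, lamp_d below 0.02 m/s and x of lamp_a in the frame of tray between -0.1 and 0.1 m and y of lamp_a in the frame of tray between -0.13 and 0.13 m and z of each of lamp_a, lamp_b, lamp_d in the frame of tray below 0.035 m and x of lamp_b in the frame of tray between -0.1 and 0.1 m and y of lamp_b in the frame of tray between -0.13 and 0.13 m and x of lamp_d in the frame of tray between -0.1 and 0.1 m and y of lamp_d in the frame of tray between -0.13 and 0.13 m); the robot touches nothing.
It fails at once if the lamp is dropped into the floodlight from a height: within 60 mm of its seat at more than 0.9 m/s (linear speed of lamp_c above 0.9 m/s and distance between lamp_c and seat below 0.06 m).
It fails at once if the front frame is disturbed: moved more than 40 mm from where it lay (distance of front_frame from where it was at the start of the episode above 0.04 m).
It fails at once if the screwdriver is disturbed: moved more than 40 mm from where it lay (distance of screwdriver from where it was at the start of the episode above 0.04 m).
It fails at once if the carton big is disturbed: moved more than 40 mm from where it lay (distance of carton_big from where it was at the start of the episode above 0.04 m).
It fails at once if the carton small is disturbed: moved more than 40 mm from where it lay (distance of carton_small from where it was at the start of the episode above 0.04 m).
It also fails if it takes over 48 s, if anything falls off the work surface, if the arm or the gripper's body presses on something with over 40 N, if the wrist force passes 120 N, or if a joint passes its speed limit or range.

## Robot

A 6-joint arm with a two-finger parallel gripper is mounted at the origin on the work surface. World frame = base frame: x ahead of the robot, y to its left, z up, the work surface at z = 0. Lengths are in m, angles in degrees, forces in N, time in s.
With the tool pointing down it reaches from about 0.4 to 0.825 m from the base axis. Payload 7 kg.
Tool frame: the origin (TCP) lies between the finger pads; the fingertips stand 17 mm ahead of it and the grasp point (between the pads) lies 2 mm behind it; x points along the fingers, y is the direction in which the jaws open and shut, and the axes are right-handed (so a half turn about x gives the same grasp; the last joint's range is limited). The gripper opens to 88 mm and grips with 3 to 60 N. Pads are 19 mm wide; open, the fingers measure 130 mm over their backs; the gripper's body (78 mm by 193 mm) begins 47 mm behind the grasp point.
Start: joints at [-52.363, 20.546, 0.682, 0, -70.136, -16.507], TCP at [0.243, -0.63, 0.244] pointing down, gripper open.
Joint ranges: [-176.03, 176.03], [-82.01, 121.73], [-58.28, 71.71], [-173.87, 95.51], [-174.79, -0.11], [-173.66, 173.66]. Speed limits (degrees/s): [136.94, 136.94, 172.46, 180, 180, 180].

## Interface

Orientations are given as [roll, pitch, yaw] about the fixed x, y, z axes, in that order (R = Rz(yaw) Ry(pitch) Rx(roll)).
In Python, from plant import r gives the robot as it stands.
- The arm moves only by the shell command python3 -m jog 'ROWS' [FORCE]. ROWS is a JSON object of lists of equal length, an entry for each row: "fingers": the opening, from 0 (shut) to 1 (fully open); "dp": the shift along the tool's x, y, z in mm, a list of three; "twist": the turn about the tool's x in degrees. In form: {"fingers": [fingers, ...], "dp": [[dx, dy, dz], ...], "twist": [twist, ...]}. A call has exactly 5 rows; each row is the pose to reach, as a shift and turn from the pose measured when the call began, along the tool's axes at that moment; what a row does not reach only later rows make up. A row lasts 1/10 s, in which the tool goes at most 50 mm and 8.59 degrees, less where a joint would pass 70% of its speed; a pose out of reach is approached as far as the arm can. A call with a gripper value outside its range is refused whole. The fingers move at their own pace and stop on an object; FORCE is the grip in N (left out, the last holds). Time passes only in rows, so rows that repeat a pose let the fingers close, or fill a call up. It gives the time, the measured TCP pose, the force and the opening at its end, in the units of the state.
- r.get_state(): the state, without advancing time (a new reading comes with each control period).
- r.capture(name): name is "scene" or "side" or "wrist"; returns a dict with "frame" (420x560x3 uint8, red, green, blue), "intrinsics" (3x3 intrinsics, pixels), "pose" (4x4, takes a point from camera to world coordinates). Camera axes: x right, y down, z forward; pixel columns grow to the right and rows downward; lengths in m; the calibration is good to about 2 mm. A picture is of the moment at which its call begins. There is no depth.
- r.close_job(): hands the job in, once; it reports no verdict.
The state is a dict: "time_s": time; "joints": joint angles; "qd": joint speeds; "joint_torque": joint torques, N m; "tcp_pos": TCP position; "eef_rot": TCP orientation; "contact_force": force on the tool from outside, world axes, zero at the start; "moment": the same for the moment, N m; "gripper_width": finger opening in m.
Only numpy, scipy, OpenCV 4.12 (cv2) and the standard library are available. Lean on these libraries where they do the work, as an engineer would, in place of code of your own. Each camera call takes 0.05 s, during which the arm holds its last target. There are 200 camera calls.

## Working session

There is one attempt and no reset: what is moved stays moved. The work goes in short steps, Python scripts to look and compute and a shell command to move; the robot and the scene stay as the last step left them, time stands still between calls to the robot, and variables do not carry over. Pictures are saved under pics/ and viewed, on a budget of 10 in all, crops included, one or two more only if the job needs it, and the job is handed in when it is done.

```bash
mkdir -p pics; ls
cat > h.py <<'E'
import numpy as np, cv2
from plant import r
def snap(name,fn=None):
    c=r.capture(name)
    np.savez(f'{name}.npz',frame=c['frame'],K=c['intrinsics'],T=c['pose'])
    if fn: cv2.imwrite(f'pics/{fn}.png',np.array(c['frame'])[:,:,::-1])
    return c
def load(name):
    d=np.load(f'{name}.npz'); return d['frame'],d['K'],d['T']
def ray(K,T,uv,z):
    uv=np.atleast_2d(uv).astype(float)
    d=np.c_[uv,np.ones(len(uv))]@np.linalg.inv(K).T@T[:3,:3].T
    o=T[:3,3]; return o+d*((z-o[2])/d[:,2])[:,None]
def proj(K,T,P):
    P=np.atleast_2d(P); q=(P-T[:3,3])@T[:3,:3]@K.T; return q[:,:2]/q[:,2:]
E
python3 - <<'E'
from h import *
s=r.get_state(); print({k:np.round(v,3).tolist() for k,v in s.items()})
for n in ['scene','side','wrist']:
    c=snap(n,n+'0'); print(n,np.round(c['pose'],3).tolist(),np.array(c['intrinsics']).round(1).tolist())
E
```

```text
pics
{'time_s': 0.0, 'joints': [-52.361, 20.592, 0.633, -0.021, -70.136, -16.506], 'qd': [0.062, 0.021, 0.104, -0.061, -0.027, 0.009], 'joint_torque': [0.002, -58.272, 29.305, 6.997, 0.007, -0.0], 'tcp_pos': [0.243, -0.629, 0.243], 'eef_rot': [94.577, 89.904, 115.702], 'contact_force': [-0.137, -0.099, 0.425], 'moment': [-0.027, -0.052, -0.048], 'gripper_width': 0.087}
scene [[0.692, 0.601, -0.399, 1.148], [0.721, -0.581, 0.377, -0.496], [-0.005, -0.549, -0.836, 1.222], [0.0, 0.0, 0.0, 1.0]] [[411.2, 0.0, 285.3], [0.0, 411.2, 196.9], [0.0, 0.0, 1.0]]
side [[0.996, -0.062, 0.062, 0.539], [-0.088, -0.669, 0.738, -0.971], [-0.004, -0.741, -0.672, 0.935], [0.0, 0.0, 0.0, 1.0]] [[522.4, 0.0, 273.5], [0.0, 522.4, 212.9], [0.0, 0.0, 1.0]]
wrist [[-0.362, 0.893, 0.266, 0.171], [0.932, 0.347, 0.105, -0.657], [0.002, 0.286, -0.958, 0.385], [0.0, 0.0, 0.0, 1.0]] [[322.5, 0.0, 277.8], [0.0, 322.5, 207.7], [0.0, 0.0, 1.0]]
```

View pics/scene0.png

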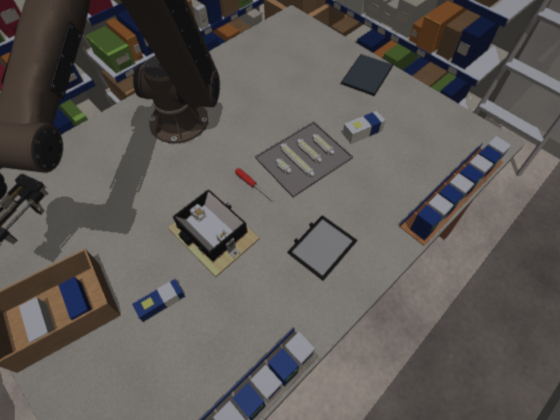

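View pics/side0.png

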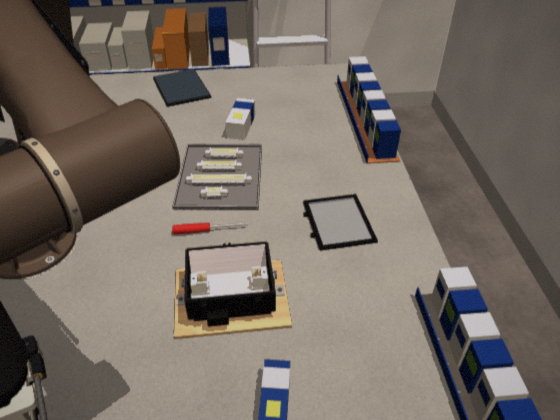

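The scene view shows the tray with four lamps around (305,155) and the floodlight at (210,225). In the side view the lamps are at rows 152 to 191 and the floodlight is at (230,280), with its holders at (200,280) and (258,275). Next I'll measure the lamps with yellow and white masks.

```bash
cat > m.py <<'E'
from h import *
import sys
def lamps(name,box,z=0.028,thr=(140,)):
    f,K,T=load(name); x0,y0,x1,y1=box
    m=np.zeros(f.shape[:2],np.uint8); g=f.min(2)
    m[y0:y1,x0:x1]=(f[...,1]>thr[0])[y0:y1,x0:x1]
    n,l,st,ce=cv2.connectedComponentsWithStats(m)
    for i in range(1,n):
        if st[i,4]<40: continue
        ys,xs=np.where(l==i); P=ray(K,T,np.c_[xs,ys],z)[:,:2]
        (c,wh,a)=cv2.minAreaRect((P*1000).astype(np.float32))
        _,_,V=np.linalg.svd(P-P.mean(0)); d=V[0]
        print(name,ce[i].round(1),'c',np.round(c,1),'wh',np.round(wh,1),'yaw',round(float(np.degrees(np.arctan2(d[1],d[0]))),1),st[i,4])
if __name__=='__main__':
    lamps('side',(185,146,255,200)); lamps('scene',(262,132,345,185))
    im=[]
    for n,b in (('side',(165,130,305,340)),('scene',(160,180,270,280))):
        f,_,_=load(n); im.append(cv2.resize(f[b[1]:b[3],b[0]:b[2]],None,fx=(600/210 if n=='side' else 3.6),fy=(600/210 if n=='side' else 3.6),interpolation=cv2.INTER_CUBIC))
    c=np.zeros((600,800,3),np.uint8); c[:im[0].shape[0],:400]=im[0][:600,:400]; c[:360,400:796]=im[1][:360,:396]
    cv2.imwrite('pics/crop1.png',c[:,:,::-1])
E
python3 m.py
```

```text
side [223.7 151.4] c [500.1 308.8] wh [ 35.5 113.3] yaw -6.3 256
side [218.6 164.2] c [484.3 248.4] wh [ 38.3 128.3] yaw -5.7 316
side [217.9 177.8] c [482.5 185.8] wh [ 40.5 182.1] yaw -4.9 523
side [213.6 190.6] c [469.9 128.4] wh [70.4 37.7] yaw 175.5 186
scene [321.5 141. ] c [490.7 317.8] wh [11.7 82.3] yaw -5.8 42
scene [308.8 148.5] c [482.6 256.4] wh [11.4 88.7] yaw -5.5 47
scene [297.  157.9] c [477.4 193.4] wh [ 11.7 154.2] yaw -5.0 94
```

View pics/crop1.png

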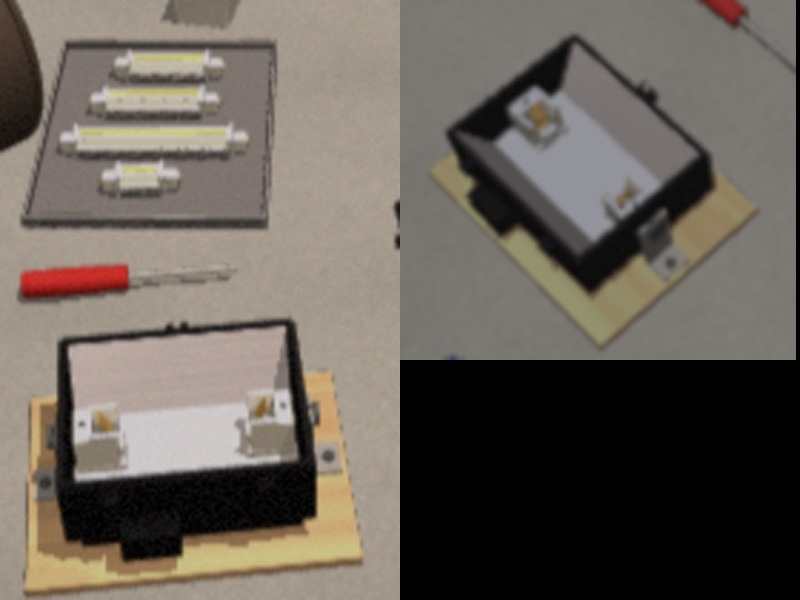

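The 118 mm lamp is the far one: its raw extent is 113 mm, and the others read 70, 128 and 182, all 6 to 8 mm short. It lies near (0.495, 0.313) with yaw about -6°. I'll estimate the floodlight from its rim corners (crop pixels (62,342), (293,322), (303,460), (66,487)) and plan a wrist look over it.

```bash
cat >> h.py <<'E'
from scipy.spatial.transform import Rotation as Ro
def toolR(s): return Ro.from_euler('xyz',s['eef_rot'],degrees=True).as_matrix()
def plan(p,yaw=None):
    """dp (mm) and twist to bring the TCP to p, with tool y along yaw (mod 180)"""
    s=r.get_state(); R=toolR(s); dp=R.T@(np.array(p)-s['tcp_pos'])*1000
    t=None
    if yaw is not None:
        # rotation about tool x that brings tool y to heading yaw
        w=R.T@np.array([np.cos(np.radians(yaw)),np.sin(np.radians(yaw)),0])
        t=np.degrees(np.arctan2(w[2],w[1])); t=(t+90)%180-90
    print('t',s['time_s'],'tcp',np.round(s['tcp_pos'],4),'rot',np.round(s['eef_rot'],2),'yhead',round(float(np.degrees(np.arctan2(R[1,1],R[0,1]))),2),'tilt x',np.round(R[:2,0],4),'j6',round(float(s['joints'][5]),1),
      'F',np.round(s['contact_force'],1),'w',round(s['gripper_width'],4)); print('dp',np.round(dp,1),'twist',None if t is None else round(float(t),2))
E
python3 - <<'E'
from h import *
f,K,T=load('side'); sc=210/600
P=ray(K,T,np.array([(62,342),(293,322),(303,460),(66,487)])*sc+[165,130],0.097); print(P.round(3)); print(P.mean(0))
d=(P[1]-P[0]+P[2]-P[3]); print('yaw',np.degrees(np.arctan2(d[1],d[0])))
plan([0.50,-0.17,0.244],90)
E
```

```text
[[ 0.414 -0.154  0.097]
 [ 0.594 -0.149  0.097]
 [ 0.591 -0.288  0.097]
 [ 0.422 -0.297  0.097]]
[ 0.50522782 -0.22190883  0.097     ]
yaw 2.3278440109983434
t 0.15 tcp [ 0.2432 -0.6293  0.2428] rot [ 95.13  89.93 116.26] yhead 111.13 tilt x [-0.0006  0.0012] j6 -16.5 F [-0.2  0.4 -0. ] w 0.0877
dp [ -0.8 335.9 405.1] twist 21.13
```

```bash
python3 -m jog '{"fingers":[0.5,0.5,0.5,0.5,0.5],"dp":[[-12,30,36],[-24,60,72],[-36,90,108],[-45,120,144],[-57,150,180]],"twist":[4,8,12,16,21]}'; python3 -c "
from h import *
plan([0.47,-0.22,0.30],90)"
```

```text
time_s: 0.65
tcp_pos: [0.3574, -0.4227, 0.3]
eef_rot: [121.8, 89.9, 121.7]
contact_force: [1.2, -0.4, 0.6]
gripper_width: 0.0533
t 0.65 tcp [ 0.3574 -0.4227  0.3   ] rot [121.75  89.89 121.68] yhead 89.93 tilt x [-0.0011  0.0017] j6 -60.5 F [ 1.2 -0.4  0.6] w 0.0533
dp [2.000e-01 2.028e+02 1.124e+02] twist -0.07
```

```bash
python3 -m jog '{"fingers":[0.5,0.5,0.5,0.5,0.5],"dp":[[0,45,25],[0,90,50],[0,135,75],[0,180,100],[0,203,112]],"twist":[0,0,0,0,0]}';  python3 -m jog '{"fingers":[0.5,0.5,0.5,0.5,0.5],"dp":[[0,0,0],[0,0,0],[0,0,0],[0,0,0],[0,0,0]],"twist":[0,0,0,0,0]}'; python3 -c "
from h import *
snap('wrist','wrist1')
import shutil; shutil.copy('wrist.npz','wflood.npz')
plan([0.47,-0.22,0.30],90)"
```

```text
time_s: 1.15
tcp_pos: [0.4705, -0.2172, 0.3002]
eef_rot: [107.5, 89.9, 107.5]
contact_force: [0.4, 0.2, 0.0]
gripper_width: 0.0434
time_s: 1.65
tcp_pos: [0.4701, -0.2181, 0.3002]
eef_rot: [110.6, 89.9, 110.6]
contact_force: [-0.6, -0.4, -0.2]
gripper_width: 0.0436
t 1.7 tcp [ 0.4701 -0.218   0.3002] rot [110.35  89.88 110.28] yhead 89.93 tilt x [-0.0007  0.0019] j6 -86.8 F [-0.2 -0.2 -0.5] w 0.0439
dp [ 0.2 -2.  -0.1] twist -0.07
```

View pics/wrist1.png

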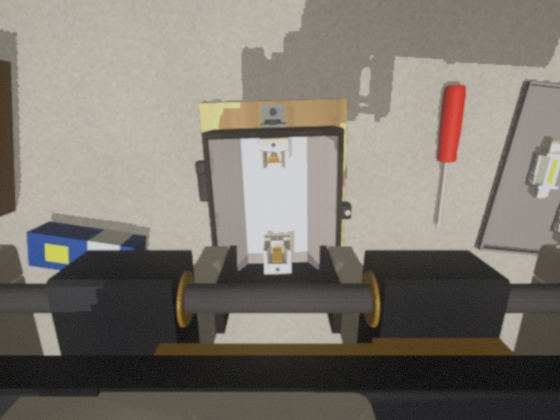

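The wrist view shows the floodlight rim from (207,133) to (343,275), with copper leaves at about (273,160) and (278,255). I'll enlarge it and list the copper regions.

Run:
```python
from h import *
f,K,T=load('wflood')
h=cv2.cvtColor(f,cv2.COLOR_RGB2HSV)
m=((h[...,1]>90)&(h[...,0]<25)&(h[...,2]>60)).astype(np.uint8); m[:135]=0; m[275:]=0; m[:,:225]=0; m[:,330:]=0
n,l,st,ce=cv2.connectedComponentsWithStats(m)
for i in range(1,n):
    if st[i,4]>5: print(st[i],ce[i].round(1),ray(K,T,ce[i],0.075).round(4))
c=cv2.resize(f[125:280,195:355],None,fx=3.8,fy=3.8,interpolation=cv2.INTER_CUBIC); cv2.imwrite('pics/w1c.png',c[:,:,::-1]); print(c.shape)
```

```text
[269 157  10   5  47] [273.4 159.1] [[ 0.4451 -0.2225  0.075 ]]
[272 247  10  16 140] [276.6 255. ] [[ 0.5641 -0.2189  0.075 ]]
(589, 608, 3)
```

View pics/w1c.png

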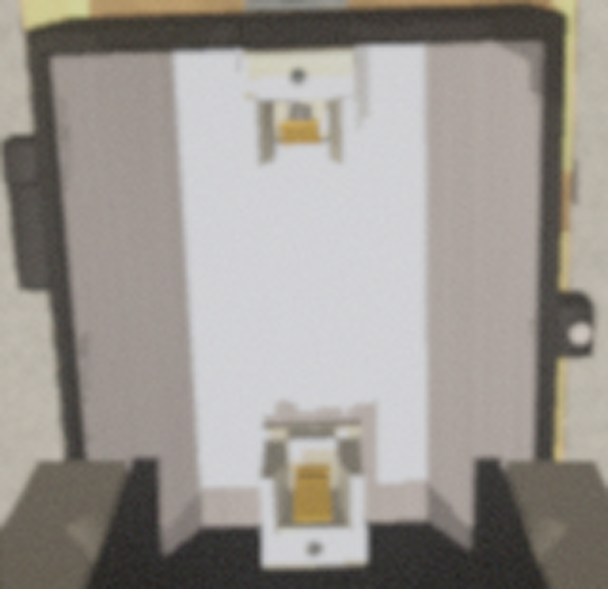

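The leaves lie along y ≈ -0.2205, with yaw about 1.7°. I'll shift the camera +95 mm in x so both holders are clear of the fingers, which gives a second view for triangulation.

```bash
python3 -m jog '{"fingers":[0.5,0.5,0.5,0.5,0.5],"dp":[[0,0,45],[0,0,90],[0,-2,95],[0,-2,95],[0,-2,95]],"twist":[0,0,0,0,0]}'
python3 - <<'E'
from h import *
import shutil
c=snap('wrist'); shutil.copy('wrist.npz','wflood2.npz'); f,K,T=load('wflood2')
print(T[:3,3].round(3))
h=cv2.cvtColor(f,cv2.COLOR_RGB2HSV)
p=proj(K,T,[[0.44,-0.22,.08],[0.57,-.22,.08]]); print(p.round(0))
y0=int(p[0,1]-40);x0=int(p[0,0]-75)
m=((h[...,1]>90)&(h[...,0]<25)&(h[...,2]>60)).astype(np.uint8); 
n,l,st,ce=cv2.connectedComponentsWithStats(m)
for i in range(1,n):
    if st[i,4]>12 and abs(ce[i][0]-p[0,0])<50: print(st[i],ce[i].round(1),ray(K,T,ce[i],0.075).round(4))
y0=max(y0,0);c=cv2.resize(f[y0:y0+155,x0:x0+155],None,fx=3.8,fy=3.8,interpolation=cv2.INTER_CUBIC); cv2.imwrite('pics/w2c.png',c[:,:,::-1]); print(x0,y0)
E
```

```text
time_s: 2.2
tcp_pos: [0.5643, -0.2205, 0.2998]
eef_rot: [126.3, 89.8, 126.2]
contact_force: [-0.1, -0.3, -0.5]
gripper_width: 0.044
[ 0.488 -0.221  0.442]
[[278.  64.]
 [278. 187.]]
[288  15  66  42 817] [325.1  23.2] [[ 0.4013 -0.1719  0.075 ]]
[220  24  41   8 241] [240.4  27.5] [[ 0.4053 -0.2579  0.075 ]]
[270  64  10  11  97] [275.1  68.9] [[ 0.4442 -0.2227  0.075 ]]
[274 175  11  12 115] [278.7 180.6] [[ 0.564  -0.2188  0.075 ]]
202 23
```

View pics/w2c.png

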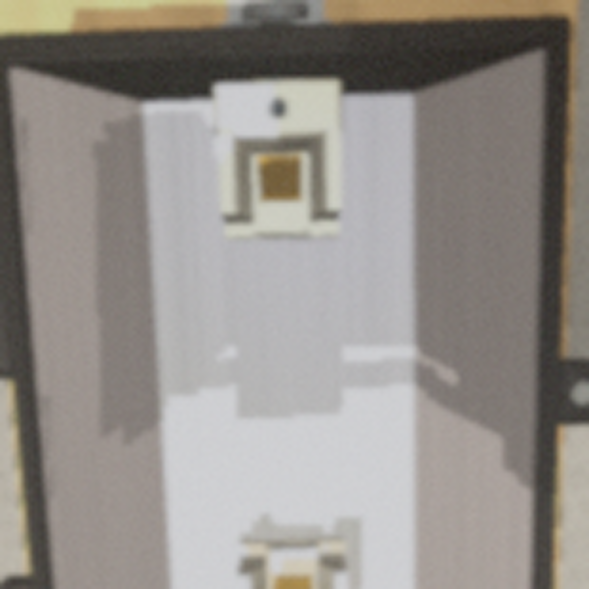

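Both views put the seat at about (0.504, -0.2207) with yaw 1.8°. Moving to the lamp next.

```bash
python3 -m jog '{"fingers":[0.5,0.5,0.5,0.5,0.5],"dp":[[0,50,0],[0,100,0],[0,150,0],[0,200,0],[0,250,0]],"twist":[1,2,3,5,6]}'; python3 -m jog '{"fingers":[0.5,0.5,0.5,0.5,0.5],"dp":[[0,50,0],[0,100,0],[0,150,0],[0,200,0],[0,250,0]],"twist":[0,0,0,0,0]}';python3 -c "
from h import *
plan([0.56,0.313,0.25],84)"
```

```text
time_s: 2.75
tcp_pos: [0.5634, 0.0308, 0.302]
eef_rot: [73.9, 89.8, 67.7]
contact_force: [1.6, 0.6, 0.9]
gripper_width: 0.0439
time_s: 3.25
tcp_pos: [0.5895, 0.2795, 0.3042]
eef_rot: [62.6, 89.7, 56.4]
contact_force: [0.8, -1.2, -0.4]
gripper_width: 0.044
t 3.25 tcp [0.5895 0.2795 0.3042] rot [62.59 89.72 56.37] yhead 83.79 tilt x [0.0027 0.004 ] j6 -138.6 F [ 0.8 -1.2 -0.4] w 0.044
dp [ 54.3  29.9 -33.1] twist -0.22
```

```bash
python3 -m jog '{"fingers":[0.5,0.5,0.5,0.5,0.5],"dp":[[25,15,-16],[54,30,-33],[54,30,-33],[54,30,-33],[54,30,-33]],"twist":[0,0,0,0,0]}'
cat > wl.py <<'E'
from h import *
c=snap('wrist','wl'); f,K,T=load('wrist')
p=proj(K,T,[[0.495,0.313,.028]]); print(p.round(0))
m=(f[...,1]>125).astype(np.uint8)
n,l,st,ce=cv2.connectedComponentsWithStats(m)
for i in range(1,n):
    if 150<st[i,4]<20000 and st[i,2]<300:
        ys,xs=np.where(l==i); P=ray(K,T,np.c_[xs,ys],.022)[:,:2]
        c_,wh,a=cv2.minAreaRect((P*1000).astype(np.float32)); d=np.linalg.svd(P-P.mean(0),full_matrices=False)[2][0]
        print(st[i],np.round(c_,1),np.round(wh,1),'yaw',round(float(np.degrees(np.arctan2(d[1],d[0]))),2))
plan([0.495,0.313,0.1],84)
E
python3 wl.py
```

```text
time_s: 3.75
tcp_pos: [0.5608, 0.3126, 0.2522]
eef_rot: [54.0, 89.6, 47.7]
contact_force: [-0.0, -0.4, 0.9]
gripper_width: 0.0441
[[270. 121.]]
[ 214  313  128   31 3393] [766.6 292. ] [175.4  48.2] yaw 83.42
[500 313  23  38 559] [807.8 607.2] [23.9 60.3] yaw 0.53
[ 37 323  23  32 525] [748.6 -22.4] [23.2 50.6] yaw -7.98
t 3.8 tcp [0.5609 0.3125 0.2522] rot [55.17 89.57 48.91] yhead 83.75 tilt x [0.005  0.0057] j6 -142.7 F [-0.5 -0.2 -0.2] w 0.0439
dp [151.9  -7.7 -66.2] twist -0.26
```

View pics/wl.png

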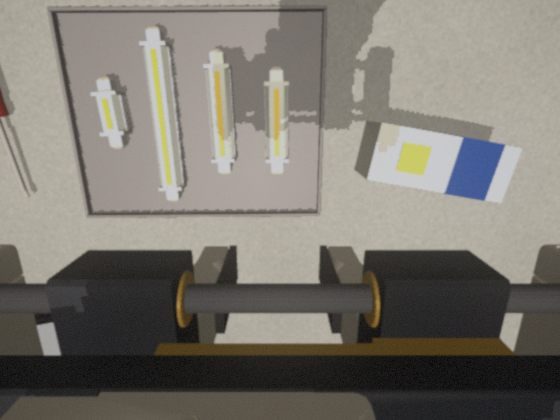

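The lamp in the tray is upright at column 276, with tips at rows 69 and 173, and no neighbour is within reach of the half-open fingers. I'll get its centre from the LED strip and the tips.

Run:
```python
from h import *
f,K,T=load('wrist'); h=cv2.cvtColor(f,cv2.COLOR_RGB2HSV)
print(T[:3,3].round(3))
m=((h[...,1]>110)&(h[...,0]>10)&(h[...,0]<35)).astype(np.uint8); m[:60]=0;m[180:]=0;m[:,:255]=0;m[:,300:]=0
ys,xs=np.where(m>0); P=ray(K,T,np.c_[xs,ys],.028)[:,:2]; d=np.linalg.svd(P-P.mean(0),full_matrices=False)[2][0]
print(len(xs),'strip c',P.mean(0).round(4),'x',P[:,0].min().round(4),P[:,0].max().round(4),'yaw',np.degrees(np.arctan(d[1]/d[0])).round(2))
col=f[55:190,275:279].mean(1).mean(1).round(0).astype(int); print(col[:25],col[-30:])
print(ray(K,T,[(276.5,69.5),(277,173)],.017).round(4))
```

```text
[0.484 0.32  0.394]
222 strip c [0.4872 0.3204] x 0.4624 0.5268 yaw -5.56
[115 116 116 115 115 117 115 118 116 115 120 128 142 152 165 183 193 196
 196 196 196 196 196 196 196] [203 203 204 203 203 203 204 203 204 203 203 202 198 188 174 165 165 166
 166 166 166 166 165 166 166 165 165 166 165 167]
[[0.4423 0.3255 0.017 ]
 [0.555  0.3139 0.017 ]]
```

```bash
python3 -c "
from h import *
plan([0.4985,0.3195,0.10],84.3)"; python3 -m jog '{"fingers":[0.5,0.5,0.5,0.5,0.5],"dp":[[20,0,-35],[50,0,-62],[100,0,-62],[150,0,-62],[150,0,-62]],"twist":[0,-1,-1,-1,-1]}';python3 -c "
from h import *
plan([0.4985,0.3195,0.023],84.3)"
```

```text
t 3.8 tcp [0.5609 0.3125 0.2522] rot [55.17 89.57 48.91] yhead 83.75 tilt x [0.005  0.0057] j6 -142.7 F [-0.5 -0.2 -0.2] w 0.0439
dp [151.9  -0.8 -63.5] twist -0.56
time_s: 4.3
tcp_pos: [0.4976, 0.3168, 0.0971]
eef_rot: [-153.9, 89.9, -159.2]
contact_force: [0.1, -0.8, -0.8]
gripper_width: 0.0443
t 4.3 tcp [0.4976 0.3168 0.0971] rot [-153.87   89.89 -159.25] yhead 84.63 tilt x [-0.0018 -0.0007] j6 -146.7 F [ 0.1 -0.8 -0.8] w 0.0443
dp [74.1  2.8  0.8] twist 0.33
```

```bash
python3 -m jog '{"fingers":[0.5,0.5,0.5,0.5,0.5],"dp":[[25,3,1],[50,3,1],[67,3,1],[74,3,1],[74,3,1]],"twist":[0,0,0,0,0]}'; python3 -m jog '{"fingers":[0.2,0.2,0.2,0.2,0.2],"dp":[[0,0,0],[0,0,0],[0,0,0],[0,0,0],[0,0,0]],"twist":[0,0,0,0,0]}' 40;python3 -c "
from h import *
plan([0.4985,0.3195,0.023],84.3)"
```

```text
time_s: 4.8
tcp_pos: [0.4998, 0.32, 0.0243]
eef_rot: [-166.2, 89.9, -171.6]
contact_force: [-0.3, -0.4, -0.2]
gripper_width: 0.0441
time_s: 5.3
tcp_pos: [0.5004, 0.3205, 0.0257]
eef_rot: [65.5, 89.9, 60.2]
contact_force: [-1.2, -0.9, 7.2]
gripper_width: 0.0253
t 5.3 tcp [0.5004 0.3205 0.0257] rot [65.54 89.94 60.18] yhead 84.63 tilt x [0.0005 0.0009] j6 -146.8 F [-1.2 -0.9  7.2] w 0.0253
dp [ 2.7 -1.2 -1.8] twist 0.33
```

Gripped: the opening is 25.3 mm. Lifting, then carrying it over.

```bash
python3 -m jog '{"fingers":[0.2,0.2,0.2,0.2,0.2],"dp":[[-20,0,0],[-60,0,0],[-105,0,0],[-150,0,0],[-180,0,0]],"twist":[0,0,0,0,0]}'; python3 -c "
from h import *
plan([0.504,-0.2207,0.2],91.8)"
```

```text
time_s: 5.8
tcp_pos: [0.5008, 0.3207, 0.2096]
eef_rot: [52.5, 89.7, 47.2]
contact_force: [0.5, 0.2, -0.8]
gripper_width: 0.0255
t 5.8 tcp [0.5008 0.3207 0.2096] rot [52.5  89.73 47.16] yhead 84.66 tilt x [0.0032 0.0034] j6 -146.8 F [ 0.5  0.2 -0.8] w 0.0255
dp [   7.7 -538.8   53.6] twist -7.14
```

```bash
python3 -m jog '{"fingers":[0.2,0.2,0.2,0.2,0.2],"dp":[[0,-50,5],[0,-100,10],[0,-150,15],[0,-200,20],[0,-250,25]],"twist":[0,-1,-2,-3,-4]}'; python3 -m jog '{"fingers":[0.2,0.2,0.2,0.2,0.2],"dp":[[0,-50,3],[0,-100,6],[0,-150,9],[0,-200,12],[0,-240,14]],"twist":[0,-1,-2,-3,-3]}'; python3 -c "
from h import *
plan([0.504,-0.2207,0.2],91.8)"
```

```text
time_s: 6.3
tcp_pos: [0.5018, 0.0687, 0.2091]
eef_rot: [46.9, 89.7, 45.6]
contact_force: [2.3, -0.3, -0.7]
gripper_width: 0.0257
time_s: 6.8
tcp_pos: [0.51, -0.1738, 0.2086]
eef_rot: [41.4, 89.7, 43.1]
contact_force: [1.5, 0.6, -1.2]
gripper_width: 0.0253
t 6.8 tcp [ 0.51   -0.1738  0.2086] rot [41.39 89.66 43.14] yhead 91.75 tilt x [0.0043 0.004 ] j6 -90.0 F [ 1.5  0.6 -1.2] w 0.0253
dp [  8.3 -46.8  -7.5] twist -0.05
```

```bash
python3 -m jog '{"fingers":[0.2,0.2,0.2,0.2,0.2],"dp":[[0,-30,-5],[20,-47,-8],[50,-47,-8],[78,-47,-8],[78,-47,-8]],"twist":[0,0,0,0,0]}'
python3 - <<'E'
from h import *
plan([0.504,-0.2207,0.13],91.8)
snap('wrist'); f,K,T=load('wrist'); w=f[60:320,170:390]
c=np.zeros((600,800,3),np.uint8)
a=cv2.resize(w,None,fx=2,fy=2,interpolation=cv2.INTER_CUBIC); c[:a.shape[0],:a.shape[1]]=a
snap('side'); f,K,T=load('side'); b=cv2.resize(f[225:345,165:285],None,fx=3,fy=3,interpolation=cv2.INTER_CUBIC); c[:360,440:800]=b
cv2.imwrite('pics/hov.png',c[:,:,::-1])
E
```

```text
time_s: 7.3
tcp_pos: [0.5009, -0.2204, 0.127]
eef_rot: [111.3, 89.7, 112.9]
contact_force: [-1.4, -0.5, -0.8]
gripper_width: 0.0253
t 7.3 tcp [ 0.5009 -0.2204  0.127 ] rot [111.27  89.66 112.93] yhead 91.67 tilt x [-0.0023  0.0055] j6 -84.6 F [-1.4 -0.5 -0.8] w 0.0253
dp [-3.  -0.4  3.1] twist -0.13
```

View pics/hov.png

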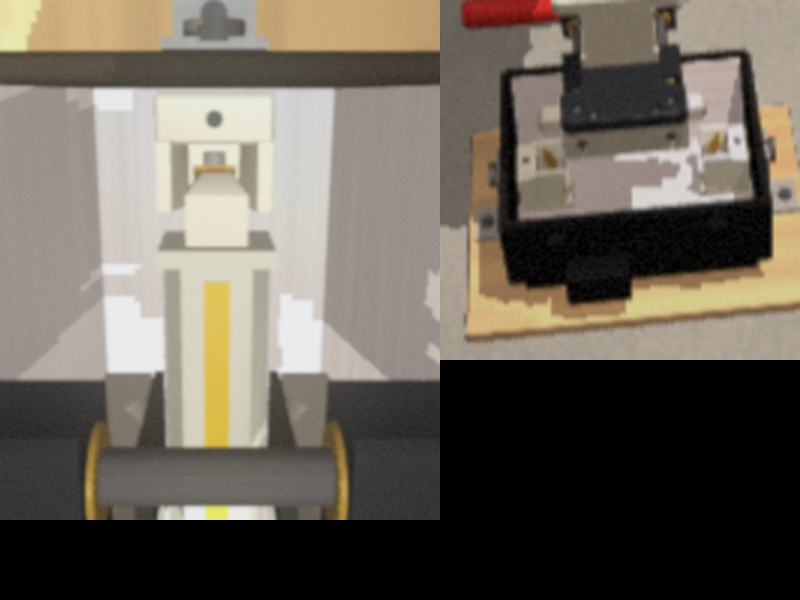

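The hover view shows the lamp held level with its tip at crop (215,172), in line with the slot whose holder is centred at crop x 214. Next I'll work out the tip position and the offset along the axis.

Run:
```python
from h import *
f,K,T=load('wrist'); s=r.get_state(); print(T[:3,3].round(4), s['tcp_pos'])
v=lambda x,y:(170+(x-.5)/2,60+(y-.5)/2)
za=s['tcp_pos'][2]-.0097
tip=ray(K,T,v(215,172),za+.003)[0]; cap0=ray(K,T,v(217,247),za+.007)[0]; capf=ray(K,T,v(217,192),za+.007)[0]
u=np.array([np.cos(np.radians(1.7)),np.sin(np.radians(1.7)),0])
print('tip',tip.round(4),'cap root',cap0.round(4),'cap front',capf.round(4))
print('lamp centre est',(tip+59*u/1000).round(4),(cap0+43*u/1000).round(4),(capf+54.5*u/1000).round(4))
print('holder ctr z82',ray(K,T,v(214,118),.082).round(4),'cheek end L/R',ray(K,T,[v(157,211),v(273,212)],.082).round(4))
print('leaf top edge',ray(K,T,v(214.5,166),.085).round(4))
g=f[60:330,270:286].astype(int).mean(1)
# strip mid line
h=cv2.cvtColor(f,cv2.COLOR_RGB2HSV); m=(h[...,1]>110)&(h[...,0]>15)&(h[...,0]<35); m[:200]=0;m[285:]=0;m[:,265:290]&=True
for y in (205,220,235,250,265):
    xs=np.where(m[y,262:292])[0]+262; print(y,xs.mean().round(2),ray(K,T,(xs.mean(),y),za+.012).round(4))
# cheek corners from view 2
f,K,T=load('wflood2'); w=lambda x,y:(202+(x-.5)/3.8,23+(y-.5)/3.8)
print('v2 cheek L ends', ray(K,T,[w(226,236),w(339,234)],.082).round(4), 'back', ray(K,T,[w(212,82),w(341,80)],.082).round(4))
f,K,T=load('wflood'); w=lambda x,y:(195+(x-.5)/3.8,125+(y-.5)/3.8)
print('v1 cheek R ends', ray(K,T,[w(266,440),w(362,440)],.082).round(4),'back',ray(K,T,[w(261,568),w(368,567)],.082).round(4))
```

```text
[ 0.4243 -0.2234  0.2695] [ 0.50377666 -0.22077203  0.13082379]
tip [ 0.4387 -0.2224  0.1241] cap root [ 0.4548 -0.2215  0.1281] cap front [ 0.4426 -0.2219  0.1281]
lamp centre est [ 0.4976 -0.2207  0.1241] [ 0.4978 -0.2202  0.1281] [ 0.497  -0.2202  0.1281]
holder ctr z82 [[ 0.4279 -0.2228  0.082 ]] cheek end L/R [[ 0.4546 -0.2387  0.082 ]
 [ 0.4538 -0.2048  0.082 ]]
leaf top edge [[ 0.4409 -0.2223  0.085 ]]
205 277.5 [[ 0.4635 -0.2216  0.1331]]
220 278.0 [[ 0.4704 -0.2211  0.1331]]
235 277.5 [[ 0.4776 -0.2211  0.1331]]
250 278.0 [[ 0.485  -0.2207  0.1331]]
265 278.0 [[ 0.4925 -0.2204  0.1331]]
v2 cheek L ends [[ 0.4606 -0.2371  0.082 ]
 [ 0.4601 -0.206   0.082 ]] back [[ 0.4222 -0.2403  0.082 ]
 [ 0.4217 -0.2059  0.082 ]]
v1 cheek R ends [[ 0.5421 -0.233   0.082 ]
 [ 0.5421 -0.2026  0.082 ]] back [[ 0.5872 -0.2351  0.082 ]
 [ 0.5868 -0.2001  0.082 ]]
```

The lamp centre is about 2.7 mm on the -x side of the TCP. The seat measurements agree on x 0.504, y -0.2204 and yaw 1.9°, so the TCP target is (0.5067, -0.2204).

```bash
python3 -c "
from h import *
plan([0.5067,-0.2204,0.1],91.9)"
```

```text
t 7.4 tcp [ 0.5038 -0.2208  0.1308] rot [45.17 89.71 46.94] yhead 91.77 tilt x [0.0034 0.0037] j6 -84.6 F [0.1 0.4 0.8] w 0.0254
dp [30.8  0.2  2.8] twist -0.13
```

```bash
python3 -m jog '{"fingers":[0.2,0.2,0.2,0.2,0.2],"dp":[[0,0,3],[10,0,3],[20,0,3],[27,0,3],[27,0,3]],"twist":[0,0,0,0,0]}'; python3 -m jog '{"fingers":[0.2,0.2,0.2,0.2,0.2],"dp":[[0,0,0],[0,0,0],[0,0,0],[0,0,0],[0,0,0]],"twist":[0,0,0,0,0]}'; python3 -c "
from h import *
plan([0.5067,-0.2204,0.09],91.9)"
```

```text
time_s: 7.9
tcp_pos: [0.5059, -0.2204, 0.1024]
eef_rot: [74.4, 89.8, 76.2]
contact_force: [-0.0, 0.1, -1.3]
gripper_width: 0.0253
time_s: 8.4
tcp_pos: [0.5061, -0.2204, 0.1027]
eef_rot: [68.3, 89.8, 70.1]
contact_force: [0.2, 1.1, -0.8]
gripper_width: 0.0257
t 8.4 tcp [ 0.5061 -0.2204  0.1027] rot [68.32 89.75 70.09] yhead 91.77 tilt x [0.0015 0.0041] j6 -84.7 F [ 0.2  1.1 -0.8] w 0.0257
dp [12.7 -0.1  0.6] twist -0.13
```

Now down slowly in 3 mm rows, watching the force as the lamp meets the lead-ins (expected near z 0.093).

```bash
python3 -m jog '{"fingers":[0.2,0.2,0.2,0.2,0.2],"dp":[[3,0,0.5],[6,0,0.5],[9,0,0.5],[11,0,0.5],[11,0,0.5]],"twist":[0,0,0,0,0]}'; python3 -m jog '{"fingers":[0.2,0.2,0.2,0.2,0.2],"dp":[[1,0,0],[2,0,0],[3,0,0],[3,0,0],[3,0,0]],"twist":[0,0,0,0,0]}'; python3 -c "
from h import *
plan([0.5067,-0.2204,0.0757],91.9)"
```

```text
time_s: 8.9
tcp_pos: [0.5069, -0.2204, 0.0917]
eef_rot: [62.7, 89.8, 64.5]
contact_force: [0.1, -0.1, 1.6]
gripper_width: 0.0254
time_s: 9.4
tcp_pos: [0.5079, -0.2207, 0.09]
eef_rot: [33.7, 89.7, 35.5]
contact_force: [-1.3, -0.4, 8.8]
gripper_width: 0.0256
t 9.4 tcp [ 0.5079 -0.2207  0.09  ] rot [33.67 89.71 35.49] yhead 91.82 tilt x [0.0041 0.0029] j6 -84.7 F [-1.3 -0.4  8.8] w 0.0256
dp [14.3  0.3 -1.3] twist -0.08
```

```bash
python3 -m jog '{"fingers":[0.2,0.2,0.2,0.2,0.2],"dp":[[1,0,0],[3,0,-1],[4,0,-1],[5,0,-1],[5,0,-1]],"twist":[0,0,0,0,0]}'; python3 -c "
from h import *
plan([0.5067,-0.2204,0.0757],91.9)"
```

```text
time_s: 9.9
tcp_pos: [0.5085, -0.2213, 0.0869]
eef_rot: [10.1, 89.6, 12.0]
contact_force: [-2.1, -0.4, 13.0]
gripper_width: 0.0251
t 9.9 tcp [ 0.5085 -0.2213  0.0869] rot [10.08 89.56 11.96] yhead 91.88 tilt x [0.0075 0.0016] j6 -84.6 F [-2.1 -0.4 13. ] w 0.0251
dp [11.2  1.  -1.8] twist -0.02
```

```bash
python3 -m jog '{"fingers":[0.2,0.2,0.2,0.2,0.2],"dp":[[2,0.5,-1],[4,1,-2],[6,1,-2],[7,1,-2],[7,1,-2]],"twist":[0,0,0,0,0]}'
python3 - <<'E'
from h import *
plan([0.5067,-0.2204,0.0757],91.9)
snap('wrist'); f,K,T=load('wrist'); w=f[60:320,170:390]
c=np.zeros((600,800,3),np.uint8)
a=cv2.resize(w,None,fx=2,fy=2,interpolation=cv2.INTER_CUBIC); c[:a.shape[0],:a.shape[1]]=a
snap('side'); f,K,T=load('side'); b=cv2.resize(f[225:345,165:285],None,fx=3,fy=3,interpolation=cv2.INTER_CUBIC); c[:360,440:800]=b
cv2.imwrite('pics/press.png',c[:,:,::-1])
E
```

```text
time_s: 10.4
tcp_pos: [0.5069, -0.2207, 0.0806]
eef_rot: [5.4, 89.5, 7.3]
contact_force: [-2.1, -0.8, 7.0]
gripper_width: 0.0254
t 10.4 tcp [ 0.5069 -0.2207  0.0806] rot [ 5.37 89.51  7.26] yhead 91.89 tilt x [0.0085 0.0011] j6 -84.7 F [-2.1 -0.8  7. ] w 0.0254
dp [ 4.9  0.3 -0.2] twist -0.01
```

View pics/press.png

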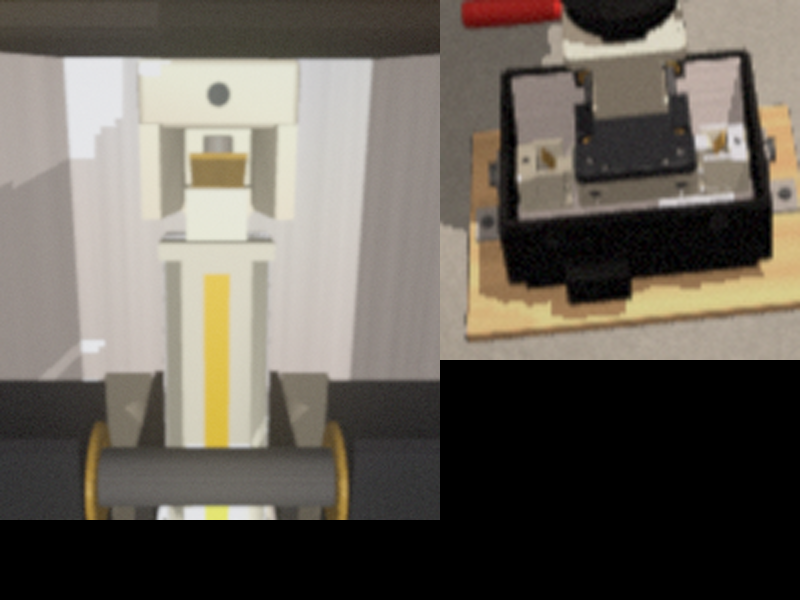

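The -x tip at crop (217,187) is already under its leaf. The +x end isn't confirmed yet and 7 N remains, so I keep pressing.

```bash
python3 -m jog '{"fingers":[0.2,0.2,0.2,0.2,0.2],"dp":[[2,0,0],[4,0,0],[6,0,0],[7,0,0],[7,0,0]],"twist":[0,0,0,0,0]}'; python3 -c "
from h import *
plan([0.5067,-0.2204,0.0757],91.9)"
```

```text
time_s: 11.0
tcp_pos: [0.507, -0.2209, 0.0748]
eef_rot: [0.9, 89.5, 2.9]
contact_force: [-3.9, 1.7, 16.2]
gripper_width: 0.0253
t 11.0 tcp [ 0.507  -0.2209  0.0748] rot [ 0.94 89.5   2.87] yhead 91.93 tilt x [0.0087 0.0004] j6 -84.7 F [-3.9  1.7 16.2] w 0.0253
dp [-0.9  0.5 -0.3] twist 0.03
```

```bash
python3 -m jog '{"fingers":[0.2,0.2,0.2,0.2,0.2],"dp":[[1,0,0],[2,0,0],[3,0,0],[3,0,0],[3,0,0]],"twist":[0,0,0,0,0]}'; python3 -m jog '{"fingers":[0.2,0.2,0.2,0.2,0.2],"dp":[[-1,0,0],[-2,0,0],[-3,0,0],[-3,0,0],[-3,0,0]],"twist":[0,0,0,0,0]}'; python3 -c "
from h import *
plan([0.5067,-0.2204,0.0757],91.9)"
```

```text
time_s: 11.5
tcp_pos: [0.5071, -0.2209, 0.0747]
eef_rot: [-3.8, 89.5, -1.8]
contact_force: [-11.1, 6.9, 32.7]
gripper_width: 0.0256
time_s: 12.0
tcp_pos: [0.5061, -0.2206, 0.0762]
eef_rot: [1.4, 89.6, 3.3]
contact_force: [2.1, -1.5, -15.4]
gripper_width: 0.0256
t 12.0 tcp [ 0.5061 -0.2206  0.0762] rot [ 1.37 89.6   3.33] yhead 91.96 tilt x [0.0069 0.0004] j6 -84.7 F [  2.1  -1.5 -15.4] w 0.0256
dp [0.6 0.2 0.6] twist 0.06
```

There is a hard stop at z 0.0747, and it held against a 15 N upward pull, so the lamp looks latched. I'll ease off, release and lift clear.

```bash
python3 -m jog '{"fingers":[0.2,0.2,0.4,0.4,0.4],"dp":[[1,0,0],[1,0,0],[1,0,0],[1,0,0],[1,0,0]],"twist":[0,0,0,0,0]}'; python3 -m jog '{"fingers":[0.4,0.4,0.4,0.4,0.4],"dp":[[0,0,0],[-10,0,0],[-30,0,0],[-60,0,0],[-100,0,0]],"twist":[0,0,0,0,0]}'; python3 -m jog '{"fingers":[0.4,0.4,0.4,0.4,0.4],"dp":[[-50,0,15],[-90,0,45],[-100,0,75],[-100,0,75],[-100,0,75]],"twist":[0,0,0,0,0]}'
python3 - <<'E'
from h import *
plan([0.5067,-0.2204,0.0757],91.9)
snap('wrist'); f,K,T=load('wrist')
p=proj(K,T,[[0.504,-.2204,.07]])[0]; print(p)
x0,y0=int(p[0]-75),max(int(p[1]-80),0)
w=f[y0:y0+160,x0:x0+150]; c=np.zeros((600,800,3),np.uint8); print(x0,y0)
a=cv2.resize(w,None,fx=2.8,fy=2.8,interpolation=cv2.INTER_CUBIC); c[:a.shape[0],:a.shape[1]]=a
snap('side'); f,K,T=load('side'); b=cv2.resize(f[235:335,175:285],None,fx=3.4,fy=3.4,interpolation=cv2.INTER_CUBIC); c[:340,424:798]=b[:,:374]
cv2.imwrite('pics/fin.png',c[:,:,::-1])
E
```

```text
time_s: 12.5
tcp_pos: [0.5066, -0.2207, 0.0759]
eef_rot: [-1.1, 89.5, 0.9]
contact_force: [-0.8, -0.1, 0.5]
gripper_width: 0.0346
time_s: 13.0
tcp_pos: [0.5048, -0.2206, 0.1764]
eef_rot: [2.8, 89.7, 4.8]
contact_force: [2.4, 0.2, -0.2]
gripper_width: 0.0352
time_s: 13.5
tcp_pos: [0.5792, -0.2179, 0.2772]
eef_rot: [5.6, 89.7, 7.6]
contact_force: [-1.1, 1.0, -0.5]
gripper_width: 0.0349
t 13.5 tcp [ 0.5792 -0.2179  0.2772] rot [ 5.64 89.67  7.62] yhead 91.98 tilt x [0.0056 0.0008] j6 -85.4 F [-1.1  1.  -0.5] w 0.0349
dp [ 2.01e+02 -1.00e-01 -7.37e+01] twist 0.08
[277.73856139 111.80306804]
202 31
```

View pics/fin.png

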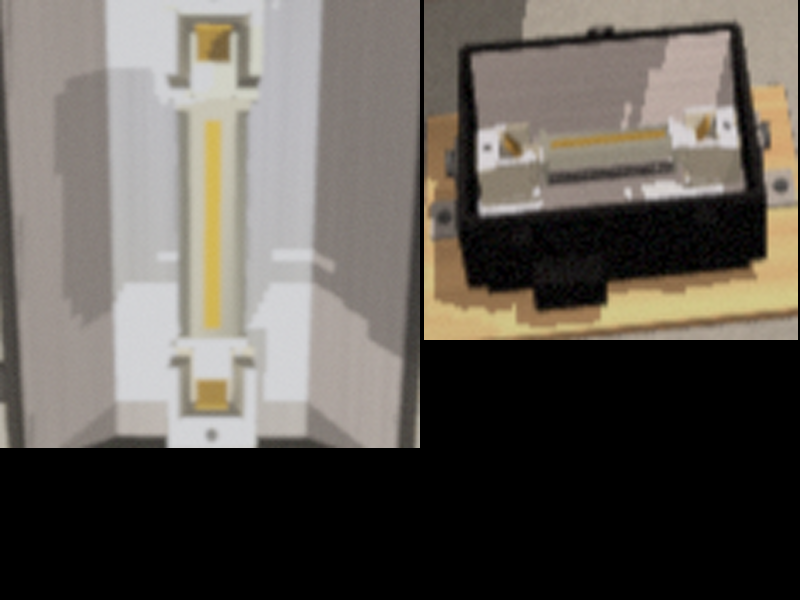

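Both tips sit under their leaves at crop (211,45) and (211,393), symmetrically, with the LED strip up and centred. One last numeric check: I'll triangulate the strip ends across the two views for level and height (home is about 0.078), and check that the tray and bystanders haven't moved.

Run:
```python
from h import *
def strip(n,box):
    f,K,T=load(n); h=cv2.cvtColor(f,cv2.COLOR_RGB2HSV); x0,y0,x1,y1=box
    m=np.zeros(f.shape[:2],np.uint8); m[y0:y1,x0:x1]=((h[...,1]>85)&(h[...,0]>12)&(h[...,0]<35))[y0:y1,x0:x1]
    n_,l,st,ce=cv2.connectedComponentsWithStats(m); i=1+np.argmax(st[1:,4]); ys,xs=np.where(l==i)
    P=np.c_[xs,ys].astype(float); c=P.mean(0); d=np.linalg.svd(P-c,full_matrices=False)[2][0]; t=(P-c)@d
    e=[c+d*t.min(),c+d*t.max()]; return e,K,T,len(xs)
w,Kw,Tw,n1=strip('wrist',(255,65,300,155)); s,Ks,Ts,n2=strip('side',(211,268,250,282))
w.sort(key=lambda p:p[1]); s.sort(key=lambda p:p[0]); print(n1,n2,np.round(w,1),np.round(s,1))
M=lambda K,T:K@np.linalg.inv(T)[:3]
X=cv2.triangulatePoints(M(Kw,Tw),M(Ks,Ts),np.array(w).T,np.array(s).T); X=(X[:3]/X[3]).T; print(X.round(4),X.mean(0).round(4))
print('wrist on z=.078',ray(Kw,Tw,w,.078).round(4)); print('side on .078',ray(Ks,Ts,s,.078).round(4))
import cv2
g=r.capture('scene')['frame']; o=load('scene')[0]; b=cv2.imread('pics/side0.png')[:,:,::-1]; f=load('side')[0]
for nm,bx in (('tray',(175,143,265,168+42)),('frame',(300,190,380,250)),('driver',(168,218,250,238)),('cartonbig',(222,95,260,140)),('cartonsmall',(255,355,300,418))):
    x0,y0,x1,y1=bx; print(nm,(np.abs(f[y0:y1,x0:x1].astype(int)-b[y0:y1,x0:x1]).max(2)>50).sum())
```

```text
442 89 [[277.5  74. ]
 [277.5 147. ]] [[211.9 277.1]
 [245.1 273.7]]
[[ 0.4682 -0.2219  0.0773]
 [ 0.5396 -0.2193  0.0779]] [ 0.5039 -0.2206  0.0776]
wrist on z=.078 [[ 0.4684 -0.2219  0.078 ]
 [ 0.5392 -0.2194  0.078 ]]
side on .078 [[ 0.4682 -0.2225  0.078 ]
 [ 0.5397 -0.2194  0.078 ]]
tray 1352
frame 0
driver 522
cartonbig 1210
cartonsmall 0
```

The strip is level at z 0.0773 and 0.0779, centred at (0.5039, -0.2206), so the lamp is home. The differences at the tray and big carton could just be the arm's shadow or occlusion, so I'll check by position.

Run:
```python
from h import *
import m
o=load('scene')[0]; f=snap('scene')['frame']; print('lamps after'); m.lamps('scene',(262,132,345,185),thr=(120,)); m.lamps('side',(185,146,255,200),thr=(100,))
b=cv2.imread('pics/side0.png')[:,:,::-1]; s=load('side')[0]
def cen(im,bx,fn):
    x0,y0,x1,y1=bx; h=cv2.cvtColor(np.ascontiguousarray(im[y0:y1,x0:x1]),cv2.COLOR_RGB2HSV); ys,xs=np.where(fn(h)); return len(xs),(xs.mean()+x0).round(1) if len(xs) else None,(ys.mean()+y0).round(1) if len(xs) else None
blue=lambda h:(h[...,0]>105)&(h[...,0]<130)&(h[...,1]>120); red=lambda h:(h[...,1]>150)&((h[...,0]<8)|(h[...,0]>172))
for nm,fn,bs,bd in (('cartonbig',blue,(340,105,390,145),(225,90,265,142)),('driver',red,(230,160,265,195),(165,215,220,240))):
    print(nm,'scene',cen(o,bs,fn),cen(f,bs,fn),'side',cen(b,bd,fn),cen(s,bd,fn))
```

```text
lamps after
scene [271.6 137.9] c [367.1 194.2] wh [104.4  90.3] yaw -100.1 290
scene [338.  137.2] c [524.1 380.9] wh [38.1 90.3] yaw -9.2 122
scene [308.5 149.2] c [485.3 252.1] wh [ 28.2 129.6] yaw -4.5 164
scene [296.8 158.8] c [485.2 189. ] wh [ 27.8 183.3] yaw -4.9 246
scene [283.2 164.7] c [472.5 134.1] wh [73.5 27.7] yaw -2.2 95
scene [334. 178.] c [650.  218.7] wh [135.1  63.5] yaw -103.4 305
scene [268.7 180.8] c [486.8  54.6] wh [57.5 39.6] yaw 29.7 109
side [211.6 165.2] c [468.9 246.4] wh [179.1 164.9] yaw -67.3 1726
side [247.9 160.6] c [563.  244.6] wh [175.2  47.4] yaw -82.0 321
side [212.8 191.8] c [465.6 124.3] wh [ 60.8 160.3] yaw -8.4 695
cartonbig scene (161, np.float64(373.0), np.float64(122.1)) (161, np.float64(373.0), np.float64(122.1)) side (123, np.float64(244.5), np.float64(106.1)) (1, np.float64(245.0), np.float64(141.0))
driver scene (123, np.float64(244.8), np.float64(176.9)) (40, np.float64(250.6), np.float64(181.4)) side (328, np.float64(190.5), np.float64(227.9)) (328, np.float64(190.4), np.float64(227.9))
```

The other three lamps are where they were, and the carton and screwdriver haven't moved; the differences came from the arm blocking one of the views. Handing in.

```bash
python3 -c "
from h import *
print(r.close_job())"
```

```text
the job is handed in; nothing more can be done
None
```

The 118 mm lamp is in the floodlight, LED side up, with both ends pressed home. I handed the job in at about 14 s of the 48 s allowed, with the gripper clear of everything.

**Pressing in:** The lamp first met the lead-ins at about the expected height. It pushed in at 9–13 N, came to a hard stop (peak 33 N), and held against a 15 N upward pull.

**Last checks that agreed:**
- **Height and level:** Triangulating the LED strip put its ends at z 0.0773 and 0.0779 m; about 0.078 is home.
- **Centring:** The lamp's centre is at (0.5039, -0.2206), against my seat estimate of (0.504, -0.2204), with yaw about 2°.
- **Other lamps:** The other three are still in the tray where they started.
- **Other items:** The big carton and screwdriver have not moved, and the areas around the frame and small carton look the same as at the start.

**Checks that disagreed:** Comparing the side camera's before and after images flagged changes at the tray, screwdriver and big carton. I put these down to the arm's shadow and the arm blocking the view. The scene camera shows the carton band unmoved. The screwdriver handle is partly hidden there, but is unmoved in the side view.

I didn't read the contact leaves directly, and handing in returned no verdict.

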